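# Reset a tripped breaker under a push-push flap

### The arm

A 6-joint arm with a two-finger parallel gripper is mounted at the origin on a cart in front of the work surface, level with it; the furniture and walls round the work are solid. World frame = base frame: x ahead of the robot, y to its left, z up, the work surface at z = 0. Lengths are in mm, angles in rad, forces in N, time in s.
With the tool pointing down it reaches from about 350 to 875 mm from the base axis. Payload 4.2 kg.
Tool frame: the origin (TCP) lies at the very end of the fingers, on their centre line; the grasp point (between the pads) lies 19 mm behind it; z points along the fingers, y is the line along which they close (so a half turn about z gives the same grasp; the last joint's range is limited). The gripper opens to 85 mm and grips with 20 to 120 N. Pads are 22 mm wide; open, the fingers measure 114 mm over their backs; the gripper's body (76 mm by 85 mm) begins 54 mm behind the grasp point. The pads swing forward as they close: fully open they stand 13 mm farther back than shut.
Start: joints at [-0.907, 0.385, 0.008, 0, -1.194, -0.259], TCP at [246.16, -574.46, 231.312] pointing down, gripper open.
Joint ranges: [-3.14, 3.14], [-1.21, 2.06], [-1.07, 1.41], [-3.16, 2.05], [-2.99, -0.16], [-3.1, 3.1]. Speed limits (rad/s): [2.79, 2.79, 3.14, 3.14, 3.14, 3.14].

### API

Orientations are given as a unit quaternion [x, y, z, w].
In Python, from bench import arm, optics gives the robot as it stands. The module is installed in compiled form; this text tells all that it offers.
- The arm moves only by the tool step_arm, never from a script. Its argument "motion" is a list of rows, each an object with "dr": the turn, a rotation vector about the tool's x, y, z in units of 8 degrees (1.0 is 8 degrees), a list of three; "slide": the shift along the tool's x, y, z in mm, a list of three; "jaw": the finger opening in mm, from 0 to 85.4. A call has exactly 8 rows; each row is the pose to reach, as a shift and turn from the pose commanded when the call began, along the tool's axes at that moment; what a row does not reach only later rows make up. A row lasts 1/8 s, in which the tool goes at most 62.5 mm and 10.7 degrees, less where a joint would pass 70% of its speed; a pose out of reach is approached as far as the arm can. A call with a gripper value outside its range is refused whole. The fingers move at their own pace and stop on an object; the grip force is fixed at half the most. Time passes only in rows, so rows that repeat a pose let the fingers close, or fill a call up. It gives the time, the measured TCP pose, the force, the opening and the grip force at its end, in the units of the state.
- arm.read_state(): the state, without advancing time (a new reading comes with each control period).
- optics.get_image(name): name is "scene" or "top"; returns the picture (384x512x3 uint8, blue, green, red); there is no depth.
- optics.camera_info(name): a dict with "camera_matrix" (3x3 intrinsics, pixels), "k1" (the pictures are not rectified: a ray, as slopes to the right and down, at radius r is drawn at 1 + k1 r^2 times it, then the intrinsics apply), "view" (4x4, takes a point from world to camera coordinates). Camera axes: x right, y up, looking along -z (the intrinsics and any distortion apply to the point x, -y, -z); pixel columns grow to the right and rows downward; lengths in mm; the calibration is good to about 2 mm. A picture is of the moment at which its call begins. camera_info takes no time and is no camera call.
- arm.job_done(): hands the job in; it is judged then, once.
The state is a dict: "clock": time; "joints": joint angles; "joint_vel": joint speeds; "joint_efforts": joint torques, N m; "position": TCP position; "ee_rot": TCP orientation; "contact_force": force on the tool from outside, world axes, zero at the start; "wrist_torque": the same for the moment, N m; "gripper_width": finger opening in mm; "grasp_force": force on a finger pad.
Only numpy, scipy, OpenCV 4.12 (cv2) and the standard library are available. Lean on these libraries where they do the work, as an engineer would, in place of code of your own. Each camera call takes 0.05 s, during which the arm holds its last target. There are 200 camera calls.

### The job

One of the three push-to-reset breakers under the flap of the grey bench distribution unit has tripped, and its button stands out. Press the flap down at its front edge and let go so that it pops open, keep your hands off the unit for a good second to see that it stays up by itself, then push the button that stands out fully home. Only touch and press: grasp and shift none of the things lying about, and leave the flap standing open.

Things in the scene. Friction and masses are not known exactly. Their poses are not given: they have to be found in the camera images.
- unit: grey bench distribution unit, 160 (x) x 240 (y) x 70 mm high, stands fast; origin at the centre of its underside, x from front (socket row, robot side) to back, z up. A black flap, y -40..+90, x -85..+18 mm, lies flush in its level top, nothing in front of its free front edge. Right of the flap a fixed knob and rocker stand up to 19 mm above the top
- flap (a joint): flap angle (rad): 0 shut, flush; 2.05 open, leaning back past upright; -0.073 pressed to its stop. Push-push latch: pressed below -0.055 (4.5 mm at the thumb field, 2 to 3 N) and let go, it springs up within 1.5 s as the finger withdraws upwards, and stays; an open flap pushed right down latches shut again. Pulling does not open it
- flap_press (a point): middle of the ribbed thumb field on the flap's top, 20 mm in from its front edge, 80 mm in front of the hinge; moves with the flap
- flap_hinge (a point): middle of the flap's hinge line, which runs along the unit's y axis, 4 mm below the unit's top
- button_tripped (a joint): how far the tripped breaker's button is pushed in (m): 0 standing out, 0.008 fully in (stop). It moves straight down, takes 2 to 3 N and stays where it is left. It sits under the flap, in any of the three places
- button_tripped_top (a point): centre of the top of the tripped breaker's white round button (13 mm diameter), 61 mm above the worktop standing out, 53 mm when in. Three such buttons stand along the unit's y, 34 mm apart, the middle one on the flap's centre line, 39 mm in front of the hinge, in a well 75 (x) x 130 (y) mm, its floor 25 mm below the unit's top, covered by the shut flap
- button_set_a (a joint): the same for one of the other two breakers, which are already in (0.008)
- button_set_b (a joint): the same for the other
- button_set_a_top (a point): centre of the top of that button, 53 mm above the worktop
- button_set_b_top (a point): centre of the top of that button, 53 mm above the worktop
- meter: handheld multimeter, 148 x 74 x 46 mm, black with red edge, lying face up left of the unit; loose, a bystander; origin at the centre of its underside
- yellow_driver: screwdriver with yellow handle, 200 mm long, lying in front of the unit; loose, a bystander; origin at the centre of its underside
- spare_breaker: spare pale grey circuit breaker, 67 x 86 x 18 mm, lying on its side right of the unit; loose, a bystander; origin at the centre of its underside
- cutter: side cutter with red grips, 162 mm long, lying right of the unit; loose, a bystander; origin at the centre of its underside
- end_clamp: pale plastic end clamp, 34 x 42 x 10 mm, lying left of the unit; loose, a bystander; origin at the centre of its underside
- relay: small pale plug-in relay, 12 x 33 x 15 mm, lying on the right rear of the unit's top; loose, a bystander; origin at the centre of its underside

How it is judged:
By the outcome, as a careful person would: the job done as asked, in the order asked, and still so for the second after the job is handed in, with the robot touching nothing.
It also fails if it takes over 40 s, if anything falls off the work surface, if the arm or the gripper's body presses on something with over 40 N, if the wrist force passes 120 N, or if a joint passes its speed limit or range.

## Working session

There is one attempt and no reset: what is moved stays moved. The work goes in short steps, Python scripts to look and compute and a tool call to move; the robot and the scene stay as the last step left them, time stands still between calls to the robot, and variables do not carry over. Pictures are saved under pics/ and viewed, at most 10 in all, crops included, and the job is handed in when it is done.

Besides the shell and the picture viewer there is one more tool, called after "Call:" as a command line: name --argument value ..., lists and objects as JSON in quotes. step_arm: Moves the arm, as the interface text tells. Its arguments: {"type":"object","properties":{"motion":{"type":"array","items":{"type":"object","properties":{"dr":{"type":"array","items":{"type":"number"}},"slide":{"type":"array","items":{"type":"number"}},"jaw":{"type":"number"}}}}},"required":["motion"]}

```bash
mkdir -p pics; cat > h.py <<'E'
import numpy as np, cv2
from bench import arm, optics
def ray(n,u,v):
    c=optics.camera_info(n);K=np.array(c["camera_matrix"],float);V=np.array(c["view"],float)
    p=cv2.undistortPoints(np.array([[[u,v]]],float),K,np.array([c["k1"],0,0,0,0.]))[0,0]
    # model: drawn = (1+k1 r^2)*ray
    R=V[:3,:3];t=V[:3,3]
    return -R.T@t, R.T@np.array([p[0],-p[1],-1.])
def onz(n,u,v,z):
    o,d=ray(n,u,v);return o+d*(z-o[2])/d[2]
def proj(n,P):
    c=optics.camera_info(n);K=np.array(c["camera_matrix"],float);V=np.array(c["view"],float)
    q=V[:3,:3]@np.array(P,float)+V[:3,3];s=np.array([q[0],-q[1]])/-q[2]
    s=s*(1+c["k1"]*(s@s));return K[:2,:2]@s+K[:2,2]
E
python3 - <<'E'
from h import *
for n in("scene","top"):
    cv2.imwrite(f"pics/{n}0.png",optics.get_image(n)); c=optics.camera_info(n);print(n,c["camera_matrix"],c["k1"],ray(n,256,192))
s=arm.read_state();print(s["position"],s["ee_rot"],s["contact_force"],s["clock"],s["gripper_width"])
E
```

```text
scene [[437.67102493   0.         262.68955777]
 [  0.         437.67102493 193.17347193]
 [  0.           0.           1.        ]] -0.16809729317166253 (array([122.55461891, 594.70115522, 656.798714  ]), array([ 0.44977364, -0.60302279, -0.65902049]))
top [[428.50376164   0.         254.46632978]
 [  0.         428.50376164 192.80458481]
 [  0.           0.           1.        ]] -0.11109620891565442 (array([483.31658865,  61.59773325, 987.35055882]), array([ 0.02768601, -0.02310065, -0.99935788]))
[ 245.9731881  -574.00946793  230.3560395 ] [-2.00963844e-01  9.79598187e-01  9.28026739e-04 -2.53114448e-04] [-0.50596066  1.09154659  0.1093723 ] 0.1 85.7203744728895
```

View pics/scene0.png

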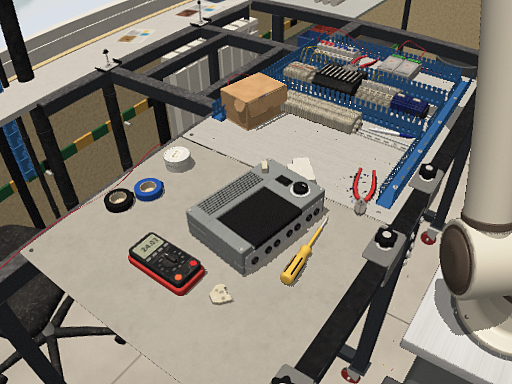

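View pics/top0.png

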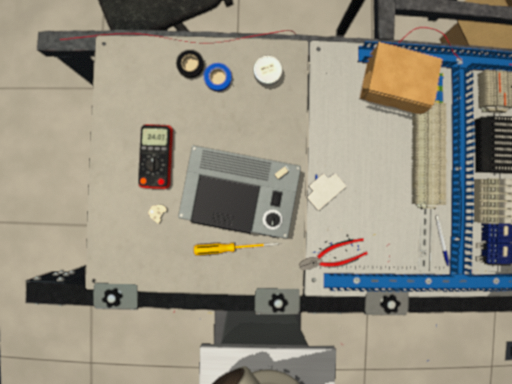

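The top view shows the unit at about px (240,192), with the black flap at about (190–260, 175–232) and the knob at (272,218). The driver lies in front of the unit and the relay on its right rear. Next I measure the flap and the unit outline.

```bash
python3 - <<'E'
from h import *
im=cv2.imread("pics/top0.png");g=im.max(2)
m=((g<75)*255).astype(np.uint8);m[:,:175]=0;m[:,266:]=0;m[:165]=0;m[238:]=0
m=cv2.morphologyEx(m,cv2.MORPH_OPEN,np.ones((5,5)))
c=max(cv2.findContours(m,0,2)[0],key=cv2.contourArea);r=cv2.minAreaRect(c);b=cv2.boxPoints(r)
P=np.array([onz("top",u,v,70) for u,v in b])[:,:2];print(r,cv2.contourArea(c));print(P.round(1))
print("sides",[np.linalg.norm(P[i]-P[i-1]).round(1) for i in range(4)],"ctr",P.mean(0))
e=[P[1]-P[0],P[2]-P[1]];print([np.degrees(np.arctan2(v[1],v[0])).round(1) for v in e])
for uv in [(193,147),(302,166),(292,238),(180,217)]: print(uv,onz("top",*uv,70).round(1))
cv2.imwrite("pics/crop1.png",cv2.resize(im[130:260,165:325],None,fx=5,fy=4.6,interpolation=2))
E
```

```text
((224.81130981445312, 204.33963012695312), (60.692359924316406, 47.54644012451172), 10.619654655456543) 2744.5
[[440.5 178.5]
 [541.  162.7]
 [520.6  34.2]
 [420.1  50.3]]
sides [np.float64(129.8), np.float64(101.7), np.float64(130.1), np.float64(101.8)] ctr [480.53297999 106.42312334]
[np.float64(-8.9), np.float64(-99.0)]
(193, 147) [601.7 178.4  70. ]
(302, 166) [567.5 -57.2  70. ]
(292, 238) [412.2 -39.5  70. ]
(180, 217) [450.8 201.5  70. ]
```

View pics/crop1.png

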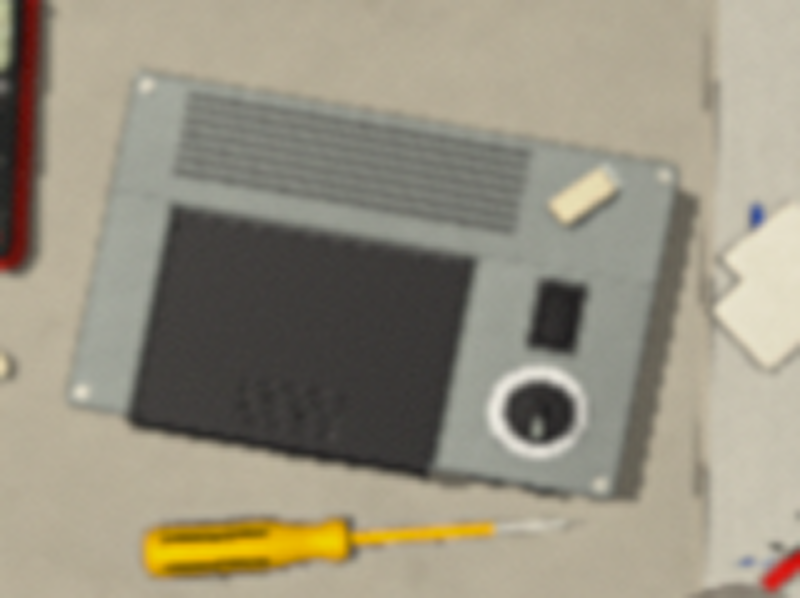

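The flap fits 130 × 102 mm with its centre at world (480.5, 106.4). The unit x axis points at −8.9°. That puts the press point at about (449, 111) and the row of buttons at about (490, 105) ± 34 mm along y. I'll close the fingers, move across above the unit, and turn the tool to line up with it.

Call:
step_arm --motion '[{"dr": [0,0,0.5],"slide": [-38,46,0],"jaw": 0},{"dr": [0,0,1],"slide": [-76,92,0],"jaw": 0},{"dr": [0,0,1.5],"slide": [-114,138,0],"jaw": 0},{"dr": [0,0,2],"slide": [-153,184,0],"jaw": 0},{"dr": [0,0,2.5],"slide": [-191,230,0],"jaw": 0},{"dr": [0,0,3],"slide": [-230,276,0],"jaw": 0},{"dr": [0,0,3.5],"slide": [-268,322,0],"jaw": 0},{"dr": [0,0,4],"slide": [-307,368,0],"jaw": 0}]'

```text
clock: 1.1
position: [383.4, -113.4, 231.4]
ee_rot: [0.078, 0.997, 0.0, 0.0]
contact_force: [0.7, -0.1, 0.3]
gripper_width: 0.1
grasp_force: 0.0
```

```bash
cat >> h.py <<'E'
from scipy.spatial.transform import Rotation as Ro
def goto(P):
    s=arm.read_state();R=Ro.from_quat(s["ee_rot"]).as_matrix();p=np.array(s["position"])
    print("t",round(s["clock"],2),"pos",p.round(1),"F",np.round(s["contact_force"],1),"w",round(s["gripper_width"],1),"j",np.round(s["joints"],2))
    print("toolx deg",np.degrees(np.arctan2(R[1,0],R[0,0])).round(2),"z",R[:,2].round(3),"slide to",(R.T@(np.array(P)-p)).round(1))
C=np.array([480.5,106.4]);a=np.radians(-8.95)
def unit(x,y,z):
    x+=33.5;y-=25;return np.array([C[0]+x*np.cos(a)-y*np.sin(a),C[1]+x*np.sin(a)+y*np.cos(a),z])
E
python3 -c "
from h import *
print(unit(-67,25,110));goto(unit(-67,25,110))"
```

```text
[447.40787994 111.61167824 110.        ]
t 1.1 pos [ 383.4 -113.4  231.4] F [ 0.7 -0.1  0.3] w 0.1 j [ 0.12 -0.01 -0.5  -0.   -1.09 -1.85]
toolx deg 171.06 z [ 0.  0. -1.] slide to [-28.3 232.2 121.4]
```

Call:
step_arm --motion '[{"dr": [0,0,0],"slide": [-7,58,0],"jaw": 0},{"dr": [0,0,0],"slide": [-14,116,0],"jaw": 0},{"dr": [0,0,0],"slide": [-21,174,0],"jaw": 0},{"dr": [0,0,0],"slide": [-28,232,0],"jaw": 0},{"dr": [0,0,0],"slide": [-28,232,40],"jaw": 0},{"dr": [0,0,0],"slide": [-28,232,80],"jaw": 0},{"dr": [0,0,0],"slide": [-28,232,120],"jaw": 0},{"dr": [0,0,0],"slide": [-28,232,120],"jaw": 0}]'

```text
clock: 2.1
position: [444.4, 108.4, 108.8]
ee_rot: [0.077, 0.997, -0.002, -0.003]
contact_force: [-0.3, -0.1, 0.7]
gripper_width: 0.2
grasp_force: 0.0
```

```bash
python3 -c "
from h import *
goto(unit(-67,25,66));print(proj('top',unit(-67,25,111)))
t=optics.get_image('top')[130:260,165:325];s=optics.get_image('scene')[140:290,170:340]
f=lambda i:cv2.resize(i,(400,400),interpolation=2)
cv2.imwrite('pics/b2.png',np.hstack([f(t),f(s)]))"
```

```text
t 2.1 pos [444.4 108.4 108.8] F [-0.3 -0.1  0.7] w 0.2 j [ 0.6   0.24 -0.55 -0.   -0.78 -2.32]
toolx deg 171.17 z [-0.007 -0.004 -1.   ] slide to [-2.7  3.9 42.7]
[220.81467316 220.50670837]
```

View pics/b2.png

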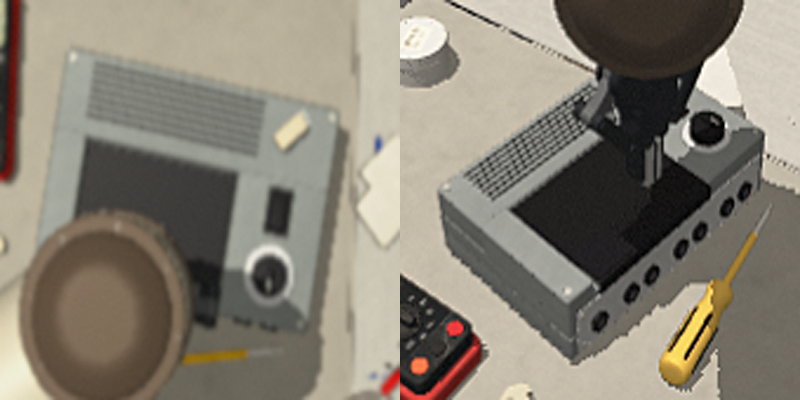

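The hand is above the front half of the flap at about crop px (650,180) in the scene view, as planned. I'll press now.

Call:
step_arm --motion '[{"dr": [0,0,0],"slide": [0,0,15],"jaw": 0},{"dr": [0,0,0],"slide": [0,0,30],"jaw": 0},{"dr": [0,0,0],"slide": [0,0,38],"jaw": 0},{"dr": [0,0,0],"slide": [0,0,42],"jaw": 0},{"dr": [0,0,0],"slide": [0,0,44],"jaw": 0},{"dr": [0,0,0],"slide": [0,0,46],"jaw": 0},{"dr": [0,0,0],"slide": [0,0,47],"jaw": 0},{"dr": [0,0,0],"slide": [0,0,47],"jaw": 0}]'

```text
clock: 3.2
position: [447.2, 110.0, 64.6]
ee_rot: [0.077, 0.997, 0.0, 0.001]
contact_force: [0.3, 0.9, 2.0]
gripper_width: 0.0
grasp_force: 0.9
```

Call:
step_arm --motion '[{"dr": [0,0,0],"slide": [0,0,1],"jaw": 0},{"dr": [0,0,0],"slide": [0,0,1],"jaw": 0},{"dr": [0,0,0],"slide": [0,0,-30],"jaw": 0},{"dr": [0,0,0],"slide": [15,0,-85],"jaw": 0},{"dr": [0,0,0],"slide": [30,0,-135],"jaw": 0},{"dr": [0,0,0],"slide": [30,-50,-165],"jaw": 0},{"dr": [0,0,0],"slide": [30,-105,-165],"jaw": 0},{"dr": [0,0,0],"slide": [30,-160,-165],"jaw": 0}]'

```text
clock: 4.2
position: [391.4, -45.1, 229.4]
ee_rot: [0.076, 0.997, 0.0, 0.0]
contact_force: [-0.6, -0.3, -0.4]
gripper_width: -0.2
grasp_force: 0.0
```

Call:
step_arm --motion '[{"dr": [0,0,0],"slide": [0,0,0],"jaw": 0},{"dr": [0,0,0],"slide": [0,0,0],"jaw": 0},{"dr": [0,0,0],"slide": [0,0,0],"jaw": 0},{"dr": [0,0,0],"slide": [0,0,0],"jaw": 0},{"dr": [0,0,0],"slide": [0,0,0],"jaw": 0},{"dr": [0,0,0],"slide": [0,0,0],"jaw": 0},{"dr": [0,0,0],"slide": [0,0,0],"jaw": 0},{"dr": [0,0,0],"slide": [0,0,0],"jaw": 0}]'

```text
clock: 5.2
position: [392.4, -43.8, 229.3]
ee_rot: [0.077, 0.997, -0.0, -0.0]
contact_force: [-0.4, -0.0, 0.4]
gripper_width: -0.5
grasp_force: 0.0
```

```bash
python3 -c "
from h import *
t=optics.get_image('top');s=optics.get_image('scene')
cv2.imwrite('pics/t3.png',t);cv2.imwrite('pics/s3.png',s)
for y in(59,25,-9):
  print(y,unit(-24,y,61).round(1),proj('top',unit(-24,y,61)).round(1),proj('scene',unit(-24,y,61)).round(1))
f=lambda i:cv2.resize(i,(400,400),interpolation=2)
cv2.imwrite('pics/b3.png',np.hstack([f(t[140:240,170:290]),f(s[140:290,170:340])]))
goto(unit(-24,25,61))"
```

```text
59 [495.2 138.5  61. ] [210.3 197.1] [243.4 224. ]
25 [489.9 104.9  61. ] [225.8 200. ] [255.8 215. ]
-9 [484.6  71.3  61. ] [241.3 202.9] [267.8 206.3]
t 5.3 pos [392.5 -43.9 229.3] F [ 0.5 -1.   0.1] w -0.3 j [ 0.31 -0.02 -0.51 -0.   -1.08 -2.03]
toolx deg 171.19 z [-0. -0. -1.] slide to [-73.5 162.  168.3]
```

View pics/b3.png

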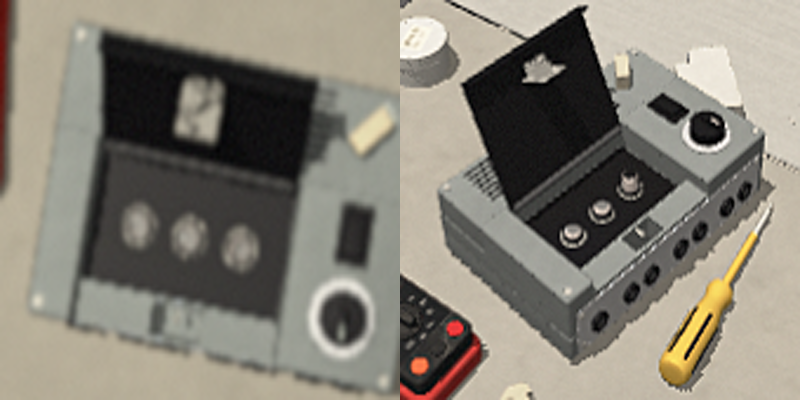

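The flap is open and leaning back, and the three buttons are visible. In the scene view the right one, at crop px (630,183), looks taller than the others. I'll zoom in to confirm and measure the tops.

```bash
python3 -c "
from h import *
s=optics.get_image('scene');cv2.imwrite('pics/z4.png',cv2.resize(s[190:240,225:285],None,fx=12,fy=12,interpolation=2))
for y in(59,25,-9): print(y,[((proj('scene',unit(-24,y,z))-[225,190])*12).round() for z in(61,53)])
t=optics.get_image('top')
m=((t.min(2)>95)*255).astype(np.uint8)
n,l,st,ce=cv2.connectedComponentsWithStats(m)
for i in range(n):
  u,v=ce[i]
  if 198<u<252 and 190<v<210 and st[i,4]<300: print(ce[i].round(1),st[i,4],onz('top',u,v,57).round(1))
"
```

```text
59 [array([220., 408.]), array([222., 443.])]
25 [array([370., 299.]), array([371., 335.])]
-9 [array([514., 195.]), array([514., 230.])]
[210.8 195.9] 74 [498.  137.9  57. ]
[226.1 198.4] 67 [493.5 104.6  57. ]
[241.6 201.7] 72 [487.1  70.7  57. ]
```

View pics/z4.png

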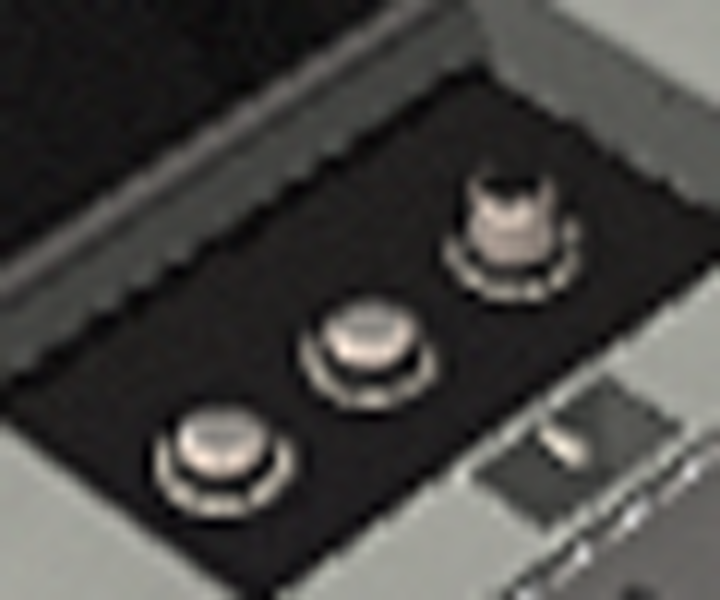

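The right-hand button (−y side) stands out: its top is at zoom px (512,185), against 195 predicted for a raised button and 230 for one pushed in. I take its position as (486, 71). I'll go above it and then press.

Call:
step_arm --motion '[{"dr": [0,0,0],"slide": [-25,43,0],"jaw": 0},{"dr": [0,0,0],"slide": [-50,86,0],"jaw": 0},{"dr": [0,0,0],"slide": [-75,128,0],"jaw": 0},{"dr": [0,0,0],"slide": [-75,128,35],"jaw": 0},{"dr": [0,0,0],"slide": [-75,128,80],"jaw": 0},{"dr": [0,0,0],"slide": [-75,128,125],"jaw": 0},{"dr": [0,0,0],"slide": [-75,128,150],"jaw": 0},{"dr": [0,0,0],"slide": [-75,128,150],"jaw": 0}]'

```text
clock: 6.4
position: [485.0, 70.6, 77.6]
ee_rot: [0.077, 0.997, -0.001, -0.002]
contact_force: [0.9, -0.2, 0.1]
gripper_width: -0.1
grasp_force: 0.0
```

```bash
python3 -c "
from h import *
goto([486,71,53])"
```

```text
t 6.4 pos [485.   70.6  77.6] F [ 0.9 -0.2  0.1] w -0.1 j [ 0.48  0.34 -0.52 -0.   -0.72 -2.2 ]
toolx deg 171.18 z [-0.004 -0.002 -1.   ] slide to [-1.   0.7 24.6]
```

Call:
step_arm --motion '[{"dr": [0,0,0],"slide": [0,0,8],"jaw": 0},{"dr": [0,0,0],"slide": [0,0,15],"jaw": 0},{"dr": [0,0,0],"slide": [0,0,19],"jaw": 0},{"dr": [0,0,0],"slide": [0,0,22],"jaw": 0},{"dr": [0,0,0],"slide": [0,0,24],"jaw": 0},{"dr": [0,0,0],"slide": [0,0,26],"jaw": 0},{"dr": [0,0,0],"slide": [0,0,27],"jaw": 0},{"dr": [0,0,0],"slide": [0,0,27],"jaw": 0}]'

```text
clock: 7.4
position: [486.4, 71.2, 52.9]
ee_rot: [0.077, 0.997, 0.0, 0.0]
contact_force: [-2.7, -0.9, 6.0]
gripper_width: 0.5
grasp_force: 3.0
```

Call:
step_arm --motion '[{"dr": [0,0,0],"slide": [0,0,0.5],"jaw": 0},{"dr": [0,0,0],"slide": [0,0,1],"jaw": 0},{"dr": [0,0,0],"slide": [0,0,1],"jaw": 0},{"dr": [0,0,0],"slide": [0,0,1],"jaw": 0},{"dr": [0,0,0],"slide": [0,0,1],"jaw": 0},{"dr": [0,0,0],"slide": [0,0,1],"jaw": 0},{"dr": [0,0,0],"slide": [0,0,1],"jaw": 0},{"dr": [0,0,0],"slide": [0,0,1],"jaw": 0}]'

```text
clock: 8.4
position: [486.4, 71.3, 52.8]
ee_rot: [0.076, 0.997, 0.0, 0.0]
contact_force: [-3.7, -0.5, 12.3]
gripper_width: 0.1
grasp_force: 6.1
```

The force rose to 12 N while the height stayed at 52.8 mm, so the button is at its stop. I'll withdraw straight up, then to the right.

Call:
step_arm --motion '[{"dr": [0,0,0],"slide": [0,0,-15],"jaw": 0},{"dr": [0,0,0],"slide": [0,0,-45],"jaw": 0},{"dr": [0,0,0],"slide": [5,0,-95],"jaw": 0},{"dr": [0,0,0],"slide": [20,0,-145],"jaw": 0},{"dr": [0,0,0],"slide": [40,-30,-175],"jaw": 0},{"dr": [0,0,0],"slide": [60,-75,-175],"jaw": 0},{"dr": [0,0,0],"slide": [70,-125,-175],"jaw": 0},{"dr": [0,0,0],"slide": [70,-125,-175],"jaw": 0}]'

```text
clock: 9.4
position: [396.1, -43.7, 226.2]
ee_rot: [0.079, 0.997, 0.0, -0.0]
contact_force: [0.1, -0.5, 0.9]
gripper_width: 0.2
grasp_force: 0.0
```

```bash
python3 -c "
from h import *
s=optics.get_image('scene')
f=lambda i:cv2.resize(i,(400,400),interpolation=2)
cv2.imwrite('pics/b5.png',np.hstack([f(s[190:240,225:285]),f(s[130:310,160:370])]));goto([486,71,53])"
```

```text
t 9.45 pos [397.2 -42.6 226.4] F [0.3 0.3 0.2] w 0.0 j [ 0.3  -0.01 -0.51 -0.   -1.07 -2.03]
toolx deg 171.04 z [ 0.001  0.    -1.   ] slide to [-69.9 126.  173.5]
```

View pics/b5.png

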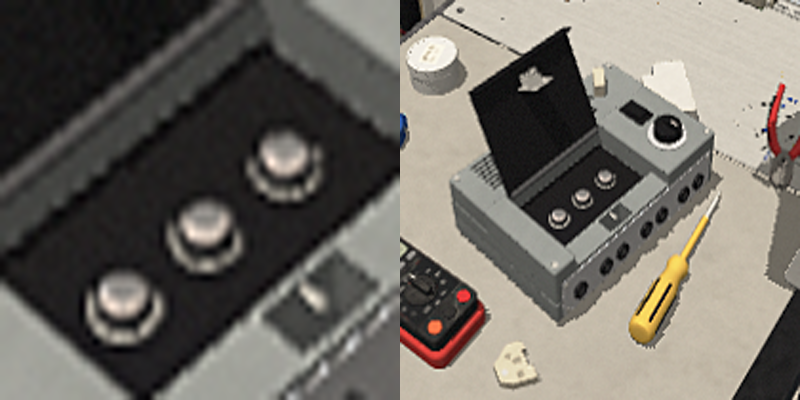

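All three buttons now sit equally low, the right one at crop px (285,155). The flap stands open and nothing else has moved.

```bash
python3 -c "
from bench import arm
print(arm.job_done())"
```

```text
the job is handed in; nothing more can be done
None
```

The job is handed in: I pressed the flap and it popped open and stayed up on its own, then I pushed the right-hand tripped button fully home, leaving the flap open and the loose items unmoved.

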